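Fit the drive spindle into the bearing stand

ROBOT

A 6-joint arm with a two-finger parallel gripper is mounted at the origin on a cart in front of the work surface, level with it; the furniture and walls round the work are solid. World frame = base frame: x ahead of the robot, y to its left, z up, the work surface at z = 0. Lengths are in m, angles in rad, forces in N, time in s.
With the tool pointing down it reaches from about 0.3 to 0.75 m from the base axis. Payload 8.5 kg.
Tool frame: the origin (TCP) lies midway between the tips of the shut fingers; the grasp point (between the pads) lies 19 mm behind it (manip.grip_depth is the distance from the TCP to the grasp point, in m); z points along the fingers, y is the direction in which the jaws open and shut (so a half turn about z gives the same grasp; the last joint's range is limited). The gripper opens to 88 mm and grips with 3 to 60 N. Pads are 18 mm wide; open, the fingers measure 123 mm over their backs; the gripper's body (75 mm by 187 mm) begins 45 mm behind the grasp point.
Start: joints at [0.904, 0.381, 1.297, -0, 1.464, -0.215], TCP at [0.24, 0.495, 0.239] pointing down, gripper open.
Joint ranges: [-3.11, 3.11], [-0.89, 2.33], [0.22, 2.48], [-1.42, 4.56], [0.17, 2.85], [-2.88, 2.88]. Speed limits (rad/s): [2.39, 2.39, 3.14, 3.14, 3.14, 3.14].

INTERFACE

Orientations are given as a unit quaternion [w, x, y, z].
In Python, from plant import manip, get_image, camera_params gives the robot as it stands. The module is installed in compiled form; this text tells all that it offers. Calls block until the motion is done:
- manip.goto(position, orientation): joint-space move of the TCP to a pose.
- manip.move_linear(position, attitude=None, vel=0.15): straight line of the TCP; attitude=None keeps the orientation; vel is the mean speed in m/s.
- manip.move_j(angles): joint-space move.
- manip.command_gripper(opening): opening from 0.0 (shut) to 1.0 (fully open); the grip force is fixed at half the most; returns when the fingers have stopped.
- manip.pause(seconds).
- manip.inverse_kinematics(position, orientation): joint angles nearest the present ones, or None.
- manip.sense(): the state.
- get_image(name): name is "scene" or "side" or "wrist"; returns (picture, depth): 384x512x3 uint8, red, green, blue; 384x512 float32, m along the optical axis (not along the pixel's ray), 0 where there is no reading.
- camera_params(name): a dict with "fx", "fy", "cx", "cy" (pixels), "R" (3x3) and "t" (3): a world point X has camera coordinates R X + t. Camera axes: x right, y down, z forward; pixel columns grow to the right and rows downward; lengths in m; the calibration is good to about 2 mm. A picture is of the moment at which its call begins: read the wrist's pose just before it. camera_params takes no time and is no camera call; for the wrist camera it gives the pose at the moment of the call.
A pose or a line that the arm cannot do raises manip.IKError and nothing moves.
- manip.close_job(): hands the job in, once; it reports no verdict.
The state is a dict: "t": time; "joints": joint angles; "joint_vel": joint speeds; "joint_torque": joint torques, N m; "eef_pos": TCP position; "eef_rot": TCP orientation; "ft_force": force on the tool from outside, world axes, zero at the start; "moment": the same for the moment, N m; "opening": opening from 0.0 (shut) to 1.0 (fully open).
Only numpy, scipy, OpenCV 4.12 (cv2) and the standard library are available. Lean on these libraries where they do the work, as an engineer would, in place of code of your own. Each camera call takes 0.05 s, during which the arm holds its last target.

TASK

Take the spindle with the flat bar-shaped head out of the storage block and thread it down through both bearings of the bearing stand, its bar head pointing across the stand. Pressing only lightly, turn it anticlockwise by feel until the tang on its foot drops into the hidden slot of the sprung drive, so that its collar sits fully home on the upper bearing and stays there when you let go. Never force it, and leave the other pin, the bottle and the dish where they are.

Things in the scene. Friction and masses are not known exactly. Their poses are not given: they have to be found in the camera images.
- spindle: Loose steel spindle, 160 mm long, about 0.15 kg, upright in one of the storage block's two bores (foot 12 mm above the worktop, on the bore's floor). Origin on its axis at the tip of the foot, z up to the head, x along the length of the bar head, which is also the width of the tang; a half turn makes no difference. Its x axis stands within 0.3 rad of the block's y axis.
- spindle_head (a point): Centre of the spindle's black flat bar head, 143 mm above the foot. The head reaches from 126 to 160 mm above the foot and measures 32 mm (x) by 14 mm (y): grip it across the 14 mm. Below it a 12 mm neck.
- spindle_collar (a point): Underside of the spindle's dark collar, on the axis, 110 mm above the foot; collar 24 mm in diameter, 6 mm thick. Below it a round shaft 12 mm in diameter, tapered at its start; at the foot a square-edged tang 11.5 mm wide (x), 4 mm thick (y), 8 mm long.
- stand: Fixed aluminium bearing stand, 100 x 84 mm, 125 mm high; a column at its back (+x side) ends level with the upper bearing. Origin on the worktop, on the common upright axis of both bearings and the drive; z up, y across its width. The spindle must not be pressed or levered against any part of it with more than 30 N.
- upper_bearing (a point): Centre of the upper bearing's mouth, 125 mm above the worktop: plate 56 x 56 mm, 14 mm thick, with a through bore 13.5 mm in diameter, its top 5 mm a cone widening to 19.5 mm. The spindle's collar rests on it when home (foot then 15 mm above the worktop).
- lower_bearing (a point): Centre of the lower bearing's mouth, 65 mm above the worktop, of the same size as the upper; it is the roof of the closed grey housing that hides the drive.
- drive_top (a point): Centre of the hidden drive disc's top face at rest, 23 mm above the worktop: steel, 32 mm in diameter, with a slot 5.5 mm wide, 10 mm deep across it, somewhere 0.25 to 1.45 rad anticlockwise (from above) of the stand's y axis, unseen, unmeasured. Braked: it does not turn. Sprung: it sinks from 4 N on, 0.8 N more per mm, for 5 mm, then is solid; it comes up again when the tang meets the slot.
- block: Fixed grey storage block, 56 (x) x 130 (y) x 60 mm high, origin under its centre on the worktop, z up. Two upright bores 14 mm in diameter, 48 mm deep, at y = +35 and y = -35 mm; the spindle stands in one, the short pin in the other.
- short_pin: Bystander: shorter steel pin, 102 mm long, 12 mm in diameter, with a round black knob 22 mm in diameter on top, standing in the other bore. Origin at its foot.
- bottle: Bystander: glass bottle with a blue cap, 69 mm in diameter, 150 mm high, standing loose. Origin under its centre.
- petri: Bystander: clear round dish, 61 mm in diameter, 15 mm high, lying loose on the worktop between block and stand. Origin under its centre.

How it is judged:
By the outcome, as a careful person would: the job done as asked, in the order asked, and still so for the second after the job is handed in, with the robot touching nothing.
It also fails if it takes over 67 s, if anything falls off the work surface, if the arm or the gripper's body presses on something with over 40 N, if the wrist force passes 120 N, or if a joint passes its speed limit or range.

## Working session

There is one attempt and no reset: what is moved stays moved. The work goes in short steps, each a Python script; the robot and the scene stay as the last script left them, time stands still between calls to the robot, and variables do not carry over. Pictures are saved under pics/ and viewed, and the job is handed in when it is done.

```bash
mkdir -p pics; ls; cat > h.py <<'E'
import numpy as np, cv2
from plant import manip, get_image, camera_params
def snap(name, tag, scale=1.5):
    P=camera_params(name); im,d=get_image(name)
    cv2.imwrite(f'pics/{tag}.png', cv2.resize(cv2.cvtColor(im,cv2.COLOR_RGB2BGR),None,fx=scale,fy=scale,interpolation=cv2.INTER_CUBIC))
    np.savez(f'pics/{tag}.npz',im=im,d=d,**{k:np.array(P[k]) for k in P})
    return im,d,P
def cloud(d,P):
    v,u=np.mgrid[:d.shape[0],:d.shape[1]]
    c=np.stack([(u-P['cx'])/P['fx']*d,(v-P['cy'])/P['fy']*d,d],-1)
    return (c-np.array(P['t']))@np.array(P['R'])
def proj(X,P):
    c=np.array(P['R'])@np.array(X)+np.array(P['t']); return np.array([P['fx']*c[0]/c[2]+P['cx'],P['fy']*c[1]/c[2]+P['cy']])
E
python3 - <<'E'
from h import *
for n in ['scene','side','wrist']:
    im,d,P=snap(n,n+'0'); print(n,P['fx'],P['cx'],P['cy'],(-np.array(P['R']).T@P['t']).round(3),np.array(P['R'])[2].round(2))
s=manip.sense(); print(s, manip.grip_depth)
E
```

```text
pics
scene 478.3695461844446 258.12854105520654 196.54908106560785 [ 0.13  -0.617  0.725] [ 0.46  0.65 -0.6 ]
side 394.8340146721587 253.25983553657915 190.00521639581487 [ 0.258 -0.707  0.447] [ 0.36  0.86 -0.37]
wrist 337.21411089045534 251.70555289924118 192.07111209297497 [0.165 0.532 0.384] [ 0.29 -0.14 -0.95]
{'t': 0.15, 'joints': array([ 9.03699255e-01,  3.81035000e-01,  1.29800268e+00, -3.55954555e-05,
        1.46359454e+00, -2.15321884e-01]), 'joint_vel': array([ 0.00250568,  0.00028394, -0.00289385,  0.00071378, -0.0005429 ,
        0.00018244]), 'joint_torque': array([ 1.72669868e-03, -4.38086271e+01, -2.24614280e+01,  7.12534902e-02,
        3.43400461e-02, -1.04537196e-04]), 'eef_pos': array([0.24000296, 0.49464776, 0.23831128]), 'eef_rot': array([-2.05964925e-04,  2.23969601e-01,  9.74595992e-01, -4.77563155e-04]), 'ft_force': array([ 0.13928042,  1.15690649, -0.53588187]), 'moment': array([ 0.01600293, -0.02794912, -0.00040578]), 'opening': 1.001353115287233} 0.0187
```

View pics/scene0.png

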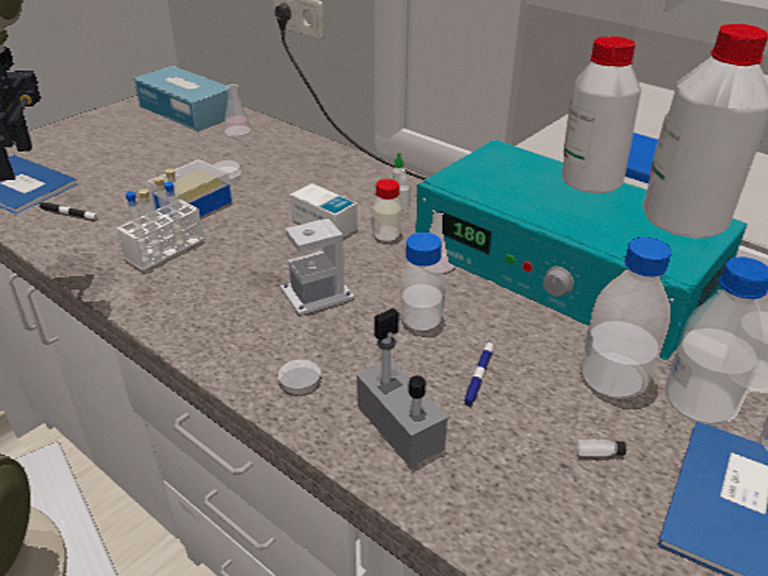

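View pics/side0.png

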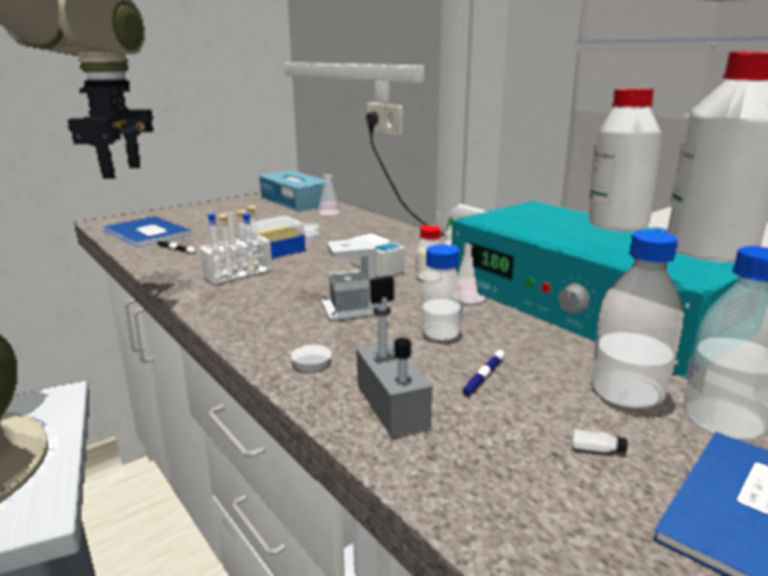

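View pics/wrist0.png

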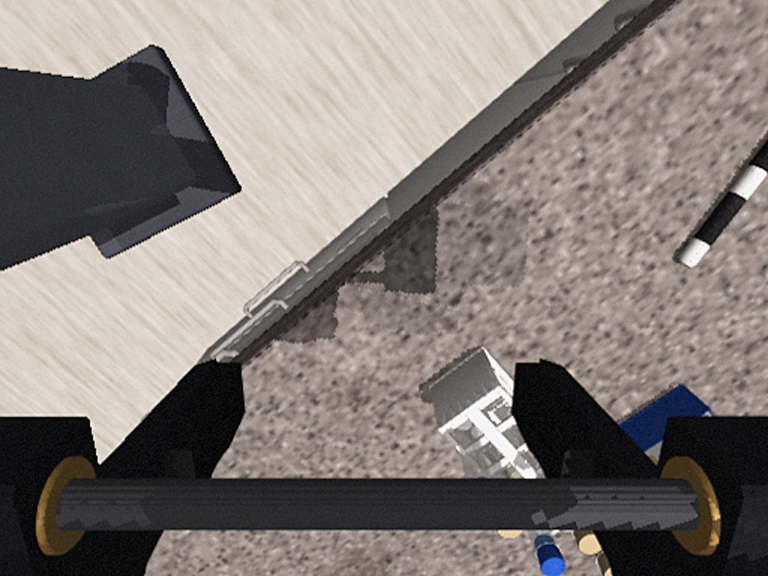

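The scene view shows the spindle's bar head at about (386,323) of 768x576, the short pin's knob at (417,384), the block at (400,415), the stand's upper plate at (313,235), the dish at (299,377) and the bottle at (423,283). Now I'll measure them from the depth.

```bash
python3 - <<'E'
from h import *
for tag in ['scene0','side0']:
    z=np.load(f'pics/{tag}.npz'); d=z['d'];P={k:z[k] for k in z.files if k not in('im','d')}
    X=cloud(d,P)
    np.save(f'pics/{tag}_X.npy',X)
    for n,(u,v) in dict(head=(386,318),pin=(417,380),blk=(395,400),plate=(313,230),petri=(299,375),bcap=(423,245)).items():
        if tag=='side0': u,v=dict(head=(381,290),pin=(402,347),blk=(380,360),plate=(345,280),petri=(311,358),bcap=(443,255))[n]
        print(tag,n,X[int(v/1.5),int(u/1.5)].round(4))
z=np.load('pics/scene0.npz');im=z['im']
c=im[130:320,170:310]; cv2.imwrite('pics/c1.png',cv2.resize(cv2.cvtColor(c,cv2.COLOR_RGB2BGR),None,fx=3,fy=3,interpolation=cv2.INTER_CUBIC))
X=np.load('pics/scene0_X.npy')
# block top
def reg(m): return X[m]
W=(X[...,0]>0.2)&(X[...,0]<0.9)&(abs(X[...,1])<0.5)
v,u=np.mgrid[:384,:512]
m=W&(abs(X[...,2]-0.06)<0.004)&(u>230)&(u<300)&(v>230)&(v<320)
pts=reg(m)[:,:2].astype(np.float32); print('block',len(pts),cv2.minAreaRect(pts), X[m][:,2].mean())
m=W&(abs(X[...,2]-0.125)<0.004)&(u>185)&(u<235)&(v>140)&(v<180)
pts=reg(m)[:,:2].astype(np.float32); print('plate',len(pts),cv2.minAreaRect(pts), X[m][:,2].mean())
m=W&(abs(X[...,2]-0.172)<0.004)&(u>240)&(u<275)&(v>200)&(v<235)
pts=reg(m)[:,:2].astype(np.float32); print('head',len(pts),cv2.minAreaRect(pts), X[m][:,2].mean())
E
```

```text
scene0 head [ 0.5293 -0.0499  0.1704]
scene0 pin [ 0.533  -0.1129  0.1135]
scene0 blk [ 0.5226 -0.0811  0.0595]
scene0 plate [0.5944 0.2471 0.1246]
scene0 petri [0.4643 0.0741 0.0129]
scene0 bcap [0.6908 0.0845 0.148 ]
side0 head [ 0.5306 -0.0527  0.1581]
side0 pin [ 0.5283 -0.1234  0.1099]
side0 blk [ 0.5252 -0.0586  0.059 ]
side0 plate [0.5799 0.2331 0.0637]
side0 petri [0.4642 0.0681 0.0133]
side0 bcap [0.6865 0.0692 0.1455]
block 1194 ((0.5336319804191589, -0.07777199149131775), (0.13351300358772278, 0.058610379695892334), 88.48460388183594) 0.058994242507595926
plate 409 ((0.595334529876709, 0.2434605062007904), (0.062275320291519165, 0.07636742293834686), 81.2557601928711) 0.12379295564278858
head 81 ((0.5342430472373962, -0.04504159092903137), (0.03156104311347008, 0.014028863050043583), 7.624763011932373) 0.17054240404107956
```

View pics/c1.png

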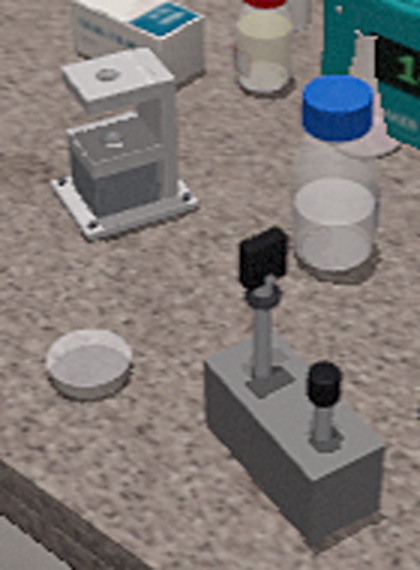

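```bash
python3 - <<'E'
from h import *
z=np.load('pics/scene0.npz');im=z['im'];X=np.load('pics/scene0_X.npy')
c=im[200:262,236:292]; cv2.imwrite('pics/c2.png',cv2.resize(cv2.convertScaleAbs(cv2.cvtColor(c,cv2.COLOR_RGB2BGR),alpha=2.5),None,fx=9,fy=9,interpolation=cv2.INTER_NEAREST))
sub=X[200:232,244:272]
for r in range(3,26,2):
    print(r+200,' '.join('%4d,%4d,%3d'%tuple((sub[r,c]*1000).round()) if 0.1<sub[r,c,2]<0.2 else '     -      ' for c in range(4,26,2)))
z=np.load('pics/side0.npz');im=z['im']
c=im[170:255,225:295]; cv2.imwrite('pics/c3.png',cv2.resize(cv2.convertScaleAbs(cv2.cvtColor(c,cv2.COLOR_RGB2BGR),alpha=2.5),None,fx=7,fy=7,interpolation=cv2.INTER_NEAREST))
E
```

```text
203      -            -            -            -            -            -            -            -            -            -            -      
205      -            -            -            -            -            -            -        548, -39,171      -            -            -      
207      -            -            -            -            -        540, -39,170  543, -40,170  544, -45,172  548, -45,171      -            -      
209      -            -            -        529, -41,172  531, -44,172  536, -44,171  540, -45,170  544, -46,168  546, -49,169      -            -      
211      -        520, -40,170  523, -42,170  526, -45,171  528, -48,172  532, -50,172  536, -49,169  541, -49,167  547, -48,164      -            -      
213      -        520, -40,166  520, -47,170  523, -49,170  527, -49,168  531, -50,167  536, -50,165  541, -50,163  545, -51,162      -            -      
215      -        519, -41,162  519, -48,167  521, -52,168  526, -51,165  531, -51,163  536, -50,160  539, -52,160  545, -51,156      -            -      
217      -        519, -42,157  519, -49,163  522, -51,163  526, -52,161  529, -53,160  535, -51,157  541, -50,153  545, -51,152      -            -      
219      -        520, -40,151  519, -48,157  522, -51,157  526, -52,156  532, -50,153  537, -49,150  541, -50,149  546, -50,146      -            -      
221      -        520, -40,146  521, -46,150  521, -52,154  527, -51,150  531, -52,149  536, -50,145  542, -49,142  546, -50,141      -            -      
223      -        520, -41,142  521, -46,145  521, -52,149  527, -50,145  531, -51,144  535, -52,143      -            -            -            -      
225      -            -        519, -49,143  521, -52,144  526, -51,141  532, -50,137  537, -49,134  545, -45,128      -            -            -
```

View pics/c2.png

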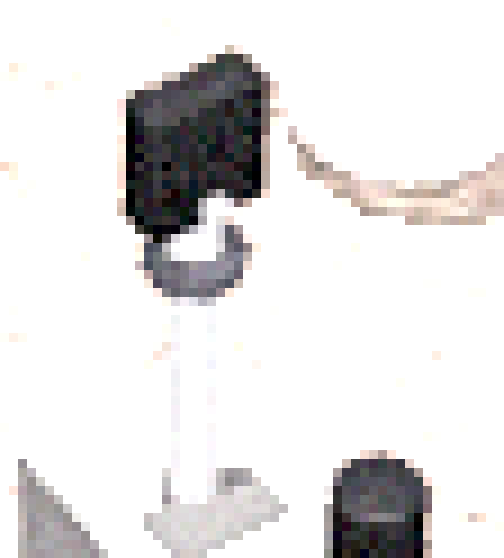

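View pics/c3.png

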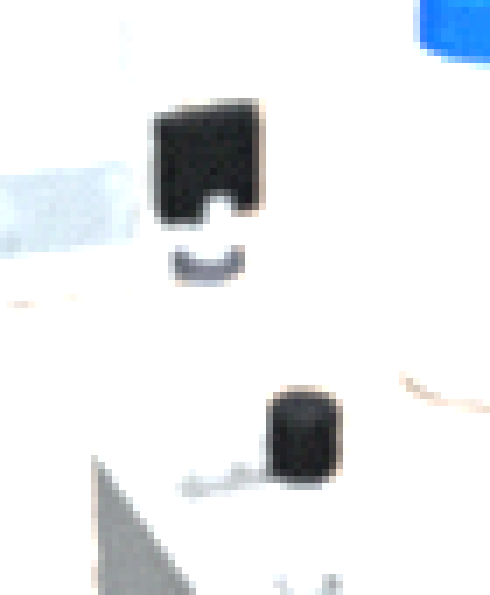

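```bash
cat >> h.py <<'E'
def quat(deg):  # jaw direction angle in degrees, tool straight down
    a=np.radians(deg+90)/2; return np.array([0,np.cos(a),np.sin(a),0])
E
python3 - <<'E'
from h import *
for nm,p,angs in [('pick',(0.534,-0.045,0.30),(97.6,-82.4)),('ins',(0.595,0.243,0.30),(-180,-90,-80,0,10,90,100,180,270,280)),('ins',(0.595,0.243,0.14),(0,90))]:
    for a in angs:
        q=manip.inverse_kinematics(np.array(p),quat(a)); print(nm,a,None if q is None else q.round(2))
X=np.load('pics/scene0_X.npy')
v,u=np.mgrid[:384,:512]
# obstacles near stand higher than 0.1
b=(abs(X[...,0]-.6)<.17)&(abs(X[...,1]-.243)<.17)&(X[...,2]>.07)
for xx in np.arange(.44,.78,.03):
    print(round(xx,2),[ (lambda m: int(1000*X[m][:,2].max()) if m.any() else 0)(b&(abs(X[...,0]-xx)<.015)&(abs(X[...,1]-yy)<.015)) for yy in np.arange(.08,.42,.03)])
# stand base plate & column
Y=X[(abs(X[...,2]-.125)<.004)&(abs(X[...,0]-.6)<.08)&(abs(X[...,1]-.243)<.08)&(u<240)]
print(Y[:,:2].min(0),Y[:,:2].max(0))
E
```

```text
pick 97.6 [-0.31  0.32  1.21 -0.    1.61 -2.01]
pick -82.4 [-0.31  0.32  1.21 -0.    1.61  1.13]
ins -180 None
ins -90 [ 0.2   0.52  0.88 -0.    1.73  1.77]
ins -80 [ 0.2   0.52  0.88 -0.    1.73  1.6 ]
ins 0 [ 0.2   0.52  0.88 -0.    1.73  0.2 ]
ins 10 [ 0.2   0.52  0.88 -0.    1.73  0.03]
ins 90 [ 0.2   0.52  0.88 -0.    1.73 -1.37]
ins 100 [ 0.2   0.52  0.88 -0.    1.73 -1.54]
ins 180 None
ins 270 [ 0.2   0.52  0.88 -0.    1.73  1.77]
ins 280 [ 0.2   0.52  0.88 -0.    1.73  1.6 ]
ins 0 [ 0.2   0.62  1.17 -0.    1.35  0.2 ]
ins 90 [ 0.2   0.62  1.17 -0.    1.35 -1.37]
0.44 [0, 0, 0, 0, 0, 0, 0, 0, 0, 0, 0, 0]
0.47 [0, 0, 0, 0, 0, 0, 0, 0, 0, 0, 0, 0]
0.5 [0, 0, 0, 0, 0, 0, 0, 0, 0, 0, 0, 0]
0.53 [0, 0, 0, 0, 0, 0, 0, 0, 0, 0, 0, 0]
0.56 [0, 0, 0, 0, 0, 126, 126, 123, 0, 0, 0, 0]
0.59 [0, 0, 0, 0, 126, 126, 127, 121, 0, 0, 0, 0]
0.62 [0, 0, 0, 0, 125, 126, 126, 0, 0, 0, 0, 0]
0.65 [77, 0, 0, 0, 0, 0, 0, 0, 0, 0, 0, 0]
0.68 [150, 150, 0, 0, 0, 0, 0, 0, 0, 0, 0, 0]
0.71 [151, 150, 0, 0, 0, 0, 0, 0, 0, 0, 0, 0]
0.74 [88, 0, 0, 0, 0, 0, 0, 0, 0, 0, 0, 0]
0.77 [0, 0, 0, 0, 0, 0, 0, 0, 0, 0, 0, 0]
[0.55560586 0.21003366] [0.63324678 0.27676086]
```

```bash
python3 - <<'E'
from h import *
manip.goto(np.array([.592,.243,.27]),quat(0)); s=manip.sense(); print(s['t'],s['eef_pos'],s['joints'].round(3))
snap('wrist','w1'); 
E
```

```text
1.75 [0.59135185 0.2440353  0.27010182] [0.207 0.528 0.96  0.    1.653 0.205]
```

View pics/w1.png

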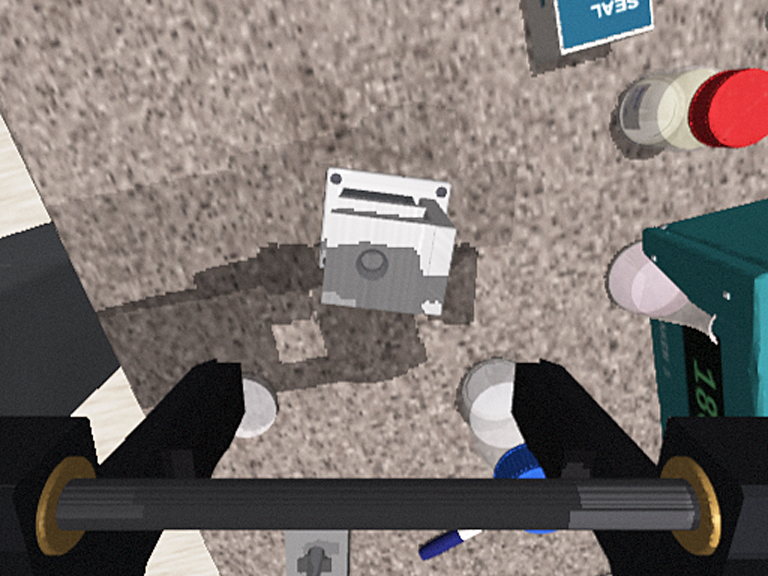

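The wrist view shows the stand's upper plate with the bore at about (372,262), its column on the right (+x side) and the spindle block at the bottom edge (315,555).

```bash
python3 - <<'E'
from h import *
z=np.load('pics/w1.npz');im=z['im'];d=z['d'];P={k:z[k] for k in z.files if k not in('im','d')}
X=cloud(d,P)
m=(abs(X[...,2]-.125)<.004); v,u=np.mgrid[:384,:512]; m&=(v<215)&(v>120)&(u>200)&(u<320)
pts=X[m][:,:2].astype(np.float32); r=cv2.minAreaRect(pts); print(len(pts),r,X[m][:,2].mean())
mk=(m*255).astype(np.uint8)
y0,x0=105,200
c=cv2.cvtColor(im,cv2.COLOR_RGB2BGR)[y0:220,x0:320]; c=cv2.resize(cv2.convertScaleAbs(c,alpha=1.3),None,fx=5,fy=5,interpolation=cv2.INTER_CUBIC)
mm=cv2.resize(mk[y0:220,x0:320],None,fx=5,fy=5,interpolation=cv2.INTER_NEAREST)
cs,_=cv2.findContours(mm,cv2.RETR_LIST,cv2.CHAIN_APPROX_NONE); cv2.drawContours(c,cs,-1,(0,0,255),1)
cv2.imwrite('pics/w1c.png',c)
for uv in [(248,175)]: print(X[uv[1],uv[0]])
np.set_printoptions(linewidth=200)
print((X[165:185,236:260,2]*1000).round().astype(int)[::2])
E
```

```text
4807 ((0.5969136953353882, 0.2436765730381012), (0.05673845857381821, 0.07526043802499771), 82.96465301513672) 0.12446418128626738
[0.58734177 0.22945482 0.06489448]
[[124 124 126 124 125 124 126 123 124 124 125 125 124 124 124 125 125 124 126 124 124 125 125 124]
 [125 124 125 125 124 125 124 124 124 122 121 122 122 122 122 123 124 124 125 124 124 124 125 125]
 [124 124 124 125 124 122 121 121  64  64  64  63  63  61  62  64 121 122 123 124 125 125 123 125]
 [125 124 125 122 121 120  65  65  66  64  64  64  65  65  64  65  64  64 121 122 124 416 126 123]
 [126 124 123 122 121  64  66  64  64  65  65  65  65  64  64  66  63  66  64 120 122 124 125 124]
 [124 124 123 121 120 111  65  65  64  64  65  65  65  65  65  64  65  64  64 120 120 124 123 125]
 [125 124 122 121 121 116 112  64  65  65  65  64  66  65  65  65  66 111 115 119 121 122 124 125]
 [125 125 124 122 121 119 117 117 115 111  65  65  64  66 111 113 114 118 121 120 122 122 123 124]
 [125 125 125 123 121 122 120 120 119 118 116 116 116 116 118 119 119 119 121 123 123 124 125 126]
 [125 125 124 124 124 121 122 123 121 120 121 120 121 121 122 121 122 122 124 124 125 125 126 125]]
```

View pics/w1c.png

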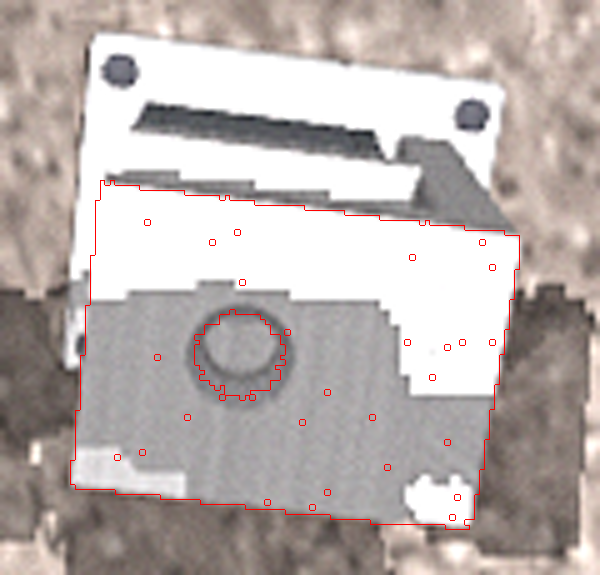

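```bash
cat > fit.py <<'E'
from h import *
from scipy.optimize import least_squares
z=np.load('pics/w1.npz');d=z['d'];P={k:z[k] for k in z.files if k not in('im','d')}
X=cloud(d,P); v,u=np.mgrid[:384,:512]
c0=np.array([.5876,.2448]); rr=np.hypot(X[...,0]-c0[0],X[...,1]-c0[1])
m=(rr<.012)&(rr>.005)&(abs(X[...,2]-.1205)<.0022)
p=X[m]
f=lambda q: np.hypot(p[:,0]-q[0],p[:,1]-q[1])-(.00675+(p[:,2]-q[2]-.12)*.6)
r=least_squares(f,[*c0,0],loss='soft_l1',f_scale=.0005); print('cone fit',len(p),r.x,np.sqrt(np.mean(r.fun**2)))
# rim contour: plate edge of hole (z>0.1235 vs lower), circle
ang=np.degrees(np.arctan2(p[:,1]-r.x[1],p[:,0]-r.x[0])); print(np.histogram(ang,8,(-180,180))[0])
# mask hole (z<.100) seen through: its boundary is bore edge at z~.120 (near) ; circle centre of throat
E
python3 fit.py
```

```text
cone fit 126 [ 0.58743167  0.24467246 -0.00075357] 0.0005442128456804339
[18 22 22 19 11  9 11 14]
```

```bash
python3 - <<'E'
from h import *
z=np.load('pics/w1.npz');im=z['im'];d=z['d'];P={k:z[k] for k in z.files if k not in('im','d')}
print('tcp proj',proj([.59135185,.2440353,.27010182],P))
np.set_printoptions(linewidth=220,suppress=True)
g=im.mean(2)
for v in (245,252,262): print(v,g[v,155:172].round().astype(int),g[v,335:352].round().astype(int)); 
print((d[240:285:6,140:172:3]*1000).round().astype(int)); print((d[240:285:6,335:372:3]*1000).round().astype(int))
X=cloud(d,P)-np.array([.59135185,.2440353,.27010182])
for vu in [(246,150),(246,156),(246,348),(246,355),(262,150),(262,350)]: print(vu,X[vu].round(4))
E
```

```text
tcp proj [251.81248002 259.95100251]
245 [15 23 14 15  4 33 94 96 89 89 88 91 87 90 98 94 91] [165 163 164 167 163 163 172 193  88   4  11  15  13   6  16  15  15]
252 [  6   5  18  13  10   1  71 139 136 121  84  80  72  76  90  92  94] [164 165 174 177 179 177 182 150  52   2   8   4  14  10   3  14  17]
262 [ 13   3  19  14   4   6   0 111 190 183 190 190 191 195 194 190 185] [226 227 227 226 229 239 203  72   0   8  11  19   5  15  18  13  14]
[[161 161 461 462 460 461 461 461 461 461 463]
 [157 157 159 157 158 159 160 463 464 464 464]
 [152 153 153 152 153 154 158 457 458 459 462]
 [147 147 146 147 149 155 159 164 456 454 452]
 [143 143 142 144 149 153 160 164 457 455 456]
 [137 140 143 145 149 155 160 162 459 460 458]
 [138 140 143 145 149 153 158 165 462 463 462]
 [137 140 143 144 149 154 158 464 465 464 465]]
[[448 448 452 460 461 462 461 462 460 160 460 462 461]
 [433 432 432 161 160 158 158 157 158 157 154 154 154]
 [417 415 416 161 155 154 153 152 151 152 153 149 149]
 [403 402 402 161 156 151 147 149 147 147 148 148 145]
 [392 390 388 160 156 151 147 143 142 143 144 144 143]
 [383 382 167 160 155 150 147 144 140 140 138 138 138]
 [377 375 166 161 156 151 148 144 142 138 136 134 134]
 [372 370 369 161 156 150 146 145 140 139 135 131 130]]
(246, 150) [-0.0477  0.0095  0.004 ]
(246, 156) [-0.0449  0.0094  0.0038]
(246, 348) [0.0448 0.01   0.0043]
(246, 355) [0.0482 0.0099 0.0041]
(262, 150) [-0.0444  0.0079  0.0158]
(262, 350) [0.0439 0.0064 0.0125]
```

```bash
python3 - <<'E'
from h import *
manip.goto(np.array([.533,-.045,.317]),quat(-82.4)); manip.pause(0.15); s=manip.sense(); print(s['t'],s['eef_pos'],s['joints'].round(3))
im,d,P=snap('wrist','w2'); X=cloud(d,P)
m=(abs(X[...,2]-.171)<.003)&(abs(X[...,0]-.534)<.03)&(abs(X[...,1]+.045)<.03)
pts=X[m][:,:2].astype(np.float32); print(len(pts),cv2.minAreaRect(pts),X[m].mean(0))
m2=(abs(X[...,2]-.06)<.003)&(abs(X[...,0]-.534)<.05)&(abs(X[...,1]+.078)<.09)
print(cv2.minAreaRect(X[m2][:,:2].astype(np.float32)),X[m2][:,2].mean())
E
```

```text
3.0917 [ 0.53325238 -0.04406299  0.31676063] [-0.304  0.311  1.18   0.     1.651  1.132]
521 ((0.5361098647117615, -0.04549393057823181), (0.03189229220151901, 0.01393781416118145), 2.1025965213775635) [ 0.53689855 -0.04534629  0.17100749]
((0.5344605445861816, -0.07810913026332855), (0.13014110922813416, 0.05647490173578262), 88.20280456542969) 0.05962062806889481
```

View pics/w2.png

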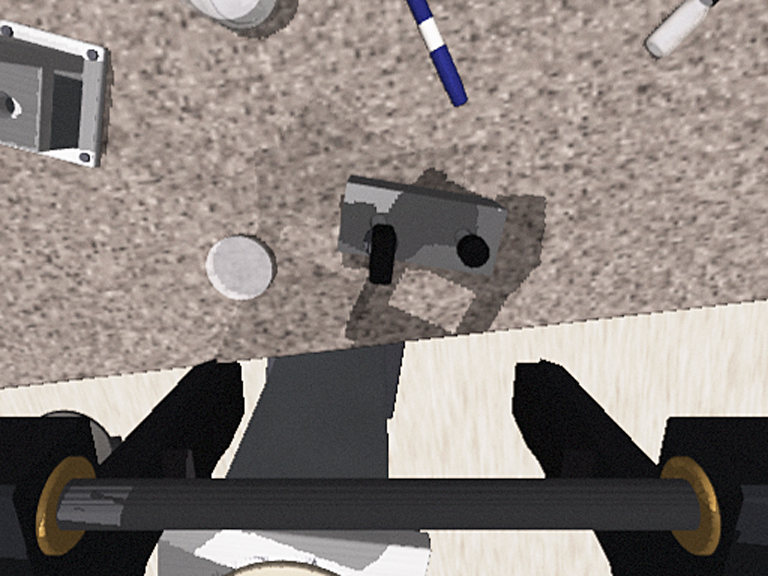

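The wrist view from above shows the bar head (black bar at (382,253)) with its length along world x, nearly square to the block's long side. That contradicts the note that it lies within 0.3 rad of the block's y. The size (31.9 x 13.9 mm) and height (171 mm) agree, so I'll trust the picture for the yaw. The short pin's knob is at (473,250) and the dish at (240,267).

```bash
python3 - <<'E'
from h import *
def st(l):
    s=manip.sense(); print(l,round(s['t'],2),s['eef_pos'].round(5),s['ft_force'].round(2),s['moment'].round(3),round(s['opening'],3)); return s
st('0')
manip.move_linear(np.array([.5361,-.0455,.20]),quat(-87.9),vel=.2); st('a'); manip.pause(.3); st('b')
manip.move_linear(np.array([.5361,-.0455,.138]),vel=.1); manip.pause(.3); s=st('c')
q=s['eef_rot']; print('jaw',np.degrees(2*np.arctan2(q[2],q[1]))-90, q)
snap('side','s1');snap('scene','sc1')
E
```

```text
0 3.14 [ 0.53322 -0.04417  0.31677] [-0.56 -0.87  0.97] [-0.076  0.164 -0.047] 1.0
a 3.88 [ 0.53662 -0.04551  0.20098] [ 0.64 -0.01  0.21] [0.018 0.152 0.015] 0.996
b 4.17 [ 0.53628 -0.04555  0.20067] [-0.12  0.45 -0.17] [ 0.048  0.188 -0.027] 1.003
c 5.24 [ 0.53623 -0.04552  0.13836] [ 0.02  0.3  -0.21] [-0.07   0.18  -0.039] 0.998
jaw -87.89764617012113 [1.12633632e-04 9.99831645e-01 1.83454678e-02 3.34571292e-04]
```

```bash
python3 - <<'E'
import cv2
a=cv2.imread('pics/s1.png')[280:640,280:560]; b=cv2.imread('pics/sc1.png')[230:480,300:520]
cv2.imwrite('pics/m1.png',cv2.hconcat([cv2.resize(a,(400,500)),cv2.resize(b,(400,500))]))
E
```

```text
(no output)
```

View pics/m1.png

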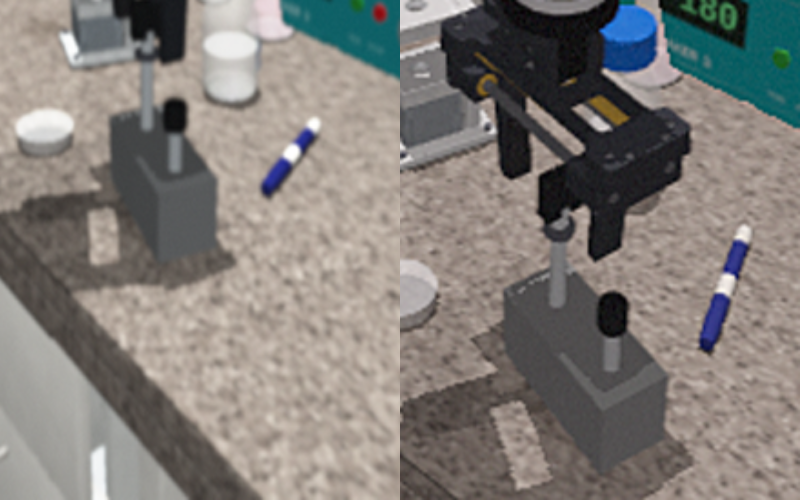

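The bar head sits between the open fingers, and both fingers clear the short pin. Closing the gripper next.

```bash
python3 - <<'E'
from h import *
def st(l):
    s=manip.sense(); print(l,round(s['t'],2),s['eef_pos'].round(5),s['ft_force'].round(2),s['moment'].round(3),round(s['opening'],3)); return s
manip.command_gripper(0.0); st('closed'); manip.pause(.3); st('c2')
manip.move_linear(np.array([.5361,-.0455,.145]),vel=.03); st('l1')
manip.move_linear(np.array([.5361,-.0455,.29]),vel=.15); manip.pause(.3); st('l2')
snap('side','s2');snap('scene','sc2');snap('wrist','w3')
E
python3 - <<'E'
import cv2
a=cv2.imread('pics/s2.png')[180:430,280:480]; b=cv2.imread('pics/sc2.png')[180:430,300:500]
cv2.imwrite('pics/m2.png',cv2.hconcat([cv2.resize(a,(400,500)),cv2.resize(b,(400,500))]))
E
```

```text
closed 6.45 [ 0.53609 -0.04541  0.13799] [0.26 0.65 0.16] [ 0.174  0.142 -0.067] 0.155
c2 6.75 [ 0.53609 -0.04546  0.138  ] [0.06 1.18 0.43] [0.236 0.19  0.029] 0.158
l1 7.13 [ 0.53614 -0.04554  0.14517] [ 0.08  0.45 -1.59] [0.103 0.116 0.055] 0.159
l2 8.55 [ 0.53605 -0.04549  0.28966] [-0.09 -0.29 -0.04] [ 0.028  0.129 -0.025] 0.158
```

View pics/m2.png

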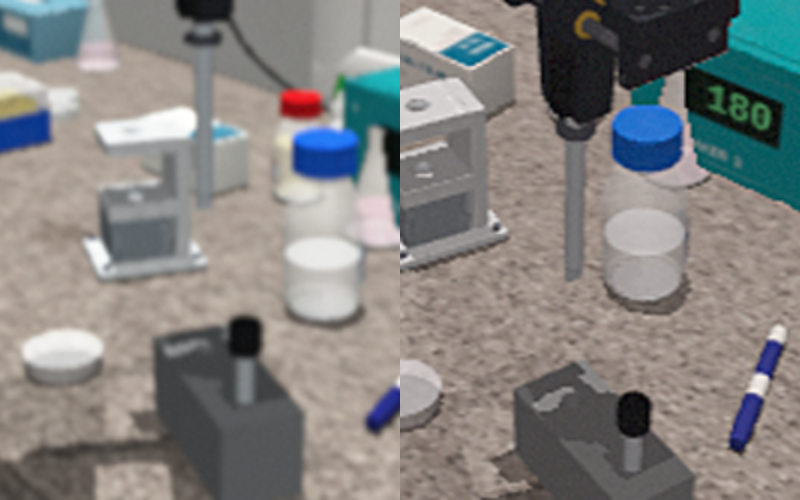

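View pics/w3.png

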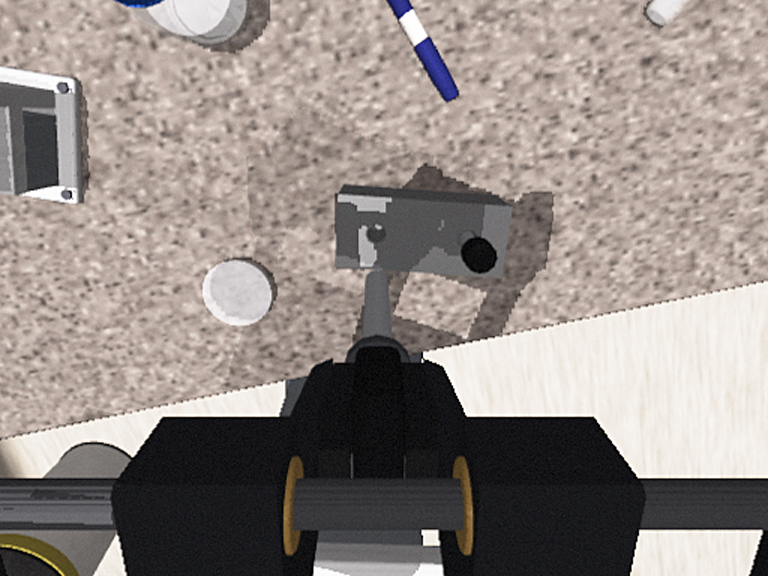

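```bash
python3 - <<'E'
from h import *
z=np.load('pics/w3.npz');im=z['im'];d=z['d'];P={k:z[k] for k in z.files if k not in('im','d')}
foot=[.5361,-.0455,.29-.126]; print(proj(foot,P),proj([.5361,-.0455,.29-.016],P))
cc=[]
for t in ['w3','sc2','s2']:
    z=np.load(f'pics/{t}.npz');P={k:z[k] for k in z.files if k not in('im','d')}
    p=proj(foot,P); print(t,p); x,y=p.round().astype(int); c=cv2.cvtColor(z['im'],cv2.COLOR_RGB2BGR)[y-25:y+15,x-16:x+16]
    cc.append(cv2.resize(c,None,fx=8,fy=8,interpolation=cv2.INTER_NEAREST))
cv2.imwrite('pics/m3.png',cv2.hconcat(cc))
E
```

```text
[252.38245275 182.68317335] [252.69219769 243.25285783]
w3 [252.38245275 182.68317335]
sc2 [258.62113431 212.1524159 ]
s2 [255.14345899 188.49813843]
```

View pics/m3.png

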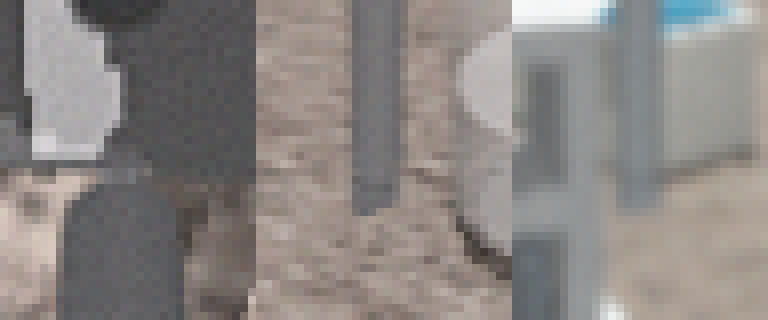

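```bash
python3 - <<'E'
from h import *
z=np.load('pics/w3.npz');im=z['im'].astype(float);d=z['d'];P={k:z[k] for k in z.files if k not in('im','d')}
tcp=np.array([.53605,-.04549,.28966]); 
X=cloud(d,P)
np.set_printoptions(linewidth=200,suppress=True)
for v in range(181,226,3):
    # shaft pixels by depth nearer than background
    row=X[v,225:280]; m=(np.hypot(row[:,0]-tcp[0],row[:,1]-tcp[1])<.03)&(row[:,2]>.13)
    us=np.arange(225,280)[m]
    if len(us): 
        zc=np.median(row[m][:,2]); pe=proj([tcp[0],tcp[1],zc],P)
        print(v,us.min(),us.max(),'mid',(us.min()+us.max())/2,'exp u',pe[0].round(2),'z',zc.round(4), (row[m].mean(0)-tcp)[:2].round(4))
E
```

```text
181 247 254 mid 250.5 exp u 252.39 z 0.1769 [0.0053 0.0017]
184 244 257 mid 250.5 exp u 252.4 z 0.1837 [0.0046 0.0017]
187 244 257 mid 250.5 exp u 252.42 z 0.1918 [0.0047 0.0016]
190 243 258 mid 250.5 exp u 252.44 z 0.1986 [0.0043 0.0016]
193 243 258 mid 250.5 exp u 252.45 z 0.2058 [0.0045 0.0016]
196 243 258 mid 250.5 exp u 252.47 z 0.2127 [0.0045 0.0018]
199 243 258 mid 250.5 exp u 252.48 z 0.2187 [0.0047 0.0016]
202 243 259 mid 251.0 exp u 252.5 z 0.2241 [0.0045 0.0012]
205 243 259 mid 251.0 exp u 252.51 z 0.2299 [0.0046 0.0012]
208 242 259 mid 250.5 exp u 252.53 z 0.2357 [0.0046 0.0015]
211 242 259 mid 250.5 exp u 252.55 z 0.2408 [0.0046 0.0015]
214 242 260 mid 251.0 exp u 252.56 z 0.2456 [0.0045 0.0011]
217 242 260 mid 251.0 exp u 252.58 z 0.2496 [0.0046 0.0011]
220 242 260 mid 251.0 exp u 252.59 z 0.2546 [0.0048 0.0011]
223 242 260 mid 251.0 exp u 252.61 z 0.2588 [0.0051 0.0011]
```

```bash
cat >> h.py <<'E'
def st(l):
    s=manip.sense(); print(l,round(s['t'],2),s['eef_pos'].round(5),'F',s['ft_force'].round(2),'M',s['moment'].round(3),round(s['opening'],3)); return s
E
python3 - <<'E'
from h import *
z=np.load('pics/w3.npz');P={k:z[k] for k in z.files if k not in('im','d')}
def back(u,v,zz,P):
    R=np.array(P['R']);C=-R.T@P['t'];r=R.T@np.array([(u-P['cx'])/P['fx'],(v-P['cy'])/P['fy'],1]);return C+r*(zz-C[2])/r[2]
print('block bore',back(250.7,155.3,.06,P))
jd=np.array([np.cos(np.radians(-7)),np.sin(np.radians(-7))])
t=np.array([.5875,.2447])+.0013*jd
manip.move_linear(np.array([*t,.29]),quat(-7),vel=.15); st('a')
manip.move_linear(np.array([*t,.263]),vel=.08); manip.pause(.4); st('b'); snap('wrist','w4'); st('c'); snap('side','s4'); snap('scene','sc4')
E
python3 - <<'E'
import cv2
b=cv2.imread('pics/w4.png')[150:400,260:500]
cv2.imwrite('pics/m4.png',cv2.resize(b,None,fx=2.4,fy=2.4))
a=cv2.imread('pics/s4.png')[180:360,280:450]; b=cv2.imread('pics/sc4.png')[130:310,250:420]
cv2.imwrite('pics/m5.png',cv2.resize(cv2.hconcat([a,b]),None,fx=2.3,fy=2.3))
E
```

```text
block bore [ 0.53661891 -0.04372828  0.06      ]
a 10.82 [0.58881 0.24412 0.29006] F [-0.82  0.68 -1.34] M [-0.056  0.083 -0.013] 0.157
b 11.7 [0.58883 0.24455 0.2632 ] F [ 0.36 -0.59 -2.35] M [-0.101  0.075  0.016] 0.158
c 11.75 [0.5888  0.24455 0.26314] F [-0.71  0.05 -1.01] M [-0.064  0.019 -0.021] 0.158
```

View pics/m4.png

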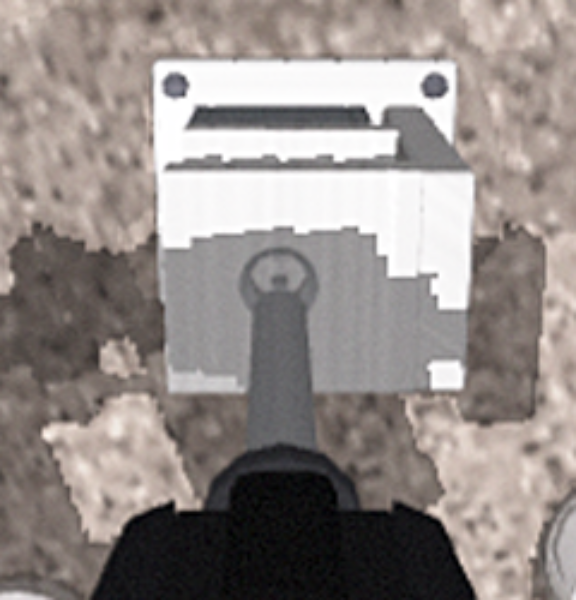

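View pics/m5.png

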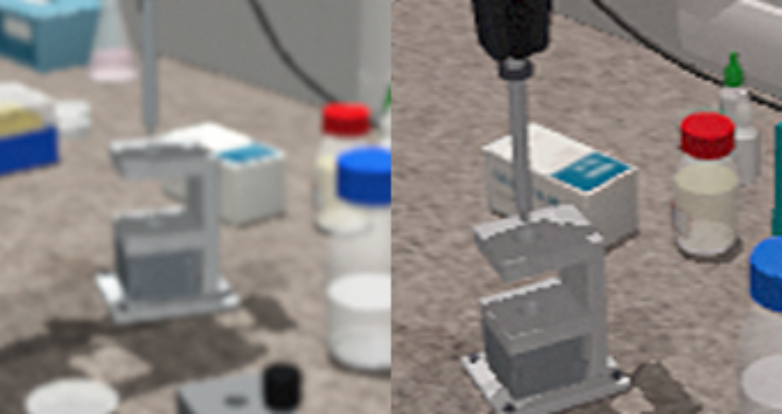

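```bash
python3 - <<'E'
from h import *
from scipy.optimize import least_squares
z=np.load('pics/w4.npz');d=z['d'];P={k:z[k] for k in z.files if k not in('im','d')}
X=cloud(d,P); c0=np.array([.5875,.2447]); rr=np.hypot(X[...,0]-c0[0],X[...,1]-c0[1])
m=(rr<.012)&(rr>.005)&(abs(X[...,2]-.1205)<.0022); p=X[m]
f=lambda q: np.hypot(p[:,0]-q[0],p[:,1]-q[1])-(.00675+(p[:,2]-q[2]-.12)*.6)
r=least_squares(f,[*c0,0],loss='soft_l1',f_scale=.0005); print('cone',len(p),r.x,np.sqrt(np.mean(r.fun**2)))
m=(abs(X[...,2]-.1247)<.003); v,u=np.mgrid[:384,:512]; m&=(v<220)&(v>120)&(u>200)&(u<320)
rc=cv2.minAreaRect(X[m][:,:2].astype(np.float32)); print(rc)
# shaft: fit cylinder axis (vertical line w/ tilt), r=6mm
m=(rr<.02)&(X[...,2]>.15)&(X[...,2]<.235)&(v<235); p2=X[m]
g=lambda q: np.hypot(p2[:,0]-q[0]-q[2]*(p2[:,2]-.14),p2[:,1]-q[1]-q[3]*(p2[:,2]-.14))-.006
r2=least_squares(g,[*c0,0,0],loss='soft_l1',f_scale=.0005); print('shaft at z=.14',len(p2),r2.x,np.sqrt(np.mean(r2.fun**2)))
E
```

```text
cone 84 [ 0.58746607  0.24468379 -0.00084587] 0.00041234698506051266
((0.5968334078788757, 0.2437824159860611), (0.05682792887091637, 0.07510211318731308), 83.24128723144531)
shaft at z=.14 716 [ 5.87747971e-01  2.45299412e-01  6.79742221e-03 -3.07453754e-04] 0.00018066459313015955
```

```bash
cat >> h.py <<'E'
import json
def ftavg(n=4,dt=.02):
    F=[];M=[]
    for i in range(n):
        manip.pause(dt); s=manip.sense(); F.append(s['ft_force']); M.append(s['moment'])
    return np.mean(F,0),np.mean(M,0),s
def descend(cmd,zend,F0,step=.004,vel=.04,k=.0001,fzmax=6,flat=10,verbose=True):
    cmd=np.array(cmd,float)
    while cmd[2]>zend+1e-6:
        cmd[2]=max(zend,cmd[2]-step); manip.move_linear(cmd.copy(),vel=vel)
        F,M,s=ftavg(); dF=F-F0
        if verbose: print(round(s['t'],2),'cmd',cmd.round(5),'act',s['eef_pos'].round(5),'dF',dF.round(1),'M',M.round(2))
        if dF[2]>fzmax or np.hypot(*dF[:2])>flat: print('STOP'); break
        if np.hypot(*dF[:2])>1.5: cmd[:2]+=np.clip(k*dF[:2],-.0006,.0006)
    return cmd
E
python3 - <<'E'
from h import *
c=np.array([.5886,.2442,.263]); manip.move_linear(c,vel=.02); manip.pause(.2)
F0,M0,s=ftavg(10); print(F0,M0); json.dump([list(F0),list(M0)],open('f0.json','w'))
c=descend(c,.2525,F0,step=.0035); c=descend(c,.243,F0,step=.0015,vel=.03); json.dump(list(c),open('c.json','w'))
E
```

```text
[-0.27140915  0.04884377 -1.32341272] [-0.04194621  0.0710621  -0.01283864]
12.78 cmd [0.5886 0.2442 0.2595] act [0.58859 0.24419 0.25936] dF [ 0.3  0.1 -0.3] M [-0.05  0.02 -0.04]
13.1 cmd [0.5886 0.2442 0.256 ] act [0.5886  0.2442  0.25592] dF [ 0.3  0.2 -0.1] M [-0.05  0.05 -0.01]
13.42 cmd [0.5886 0.2442 0.2525] act [0.58859 0.24421 0.25244] dF [0.5 0.1 0.3] M [-0.05  0.08 -0.02]
13.73 cmd [0.5886 0.2442 0.251 ] act [0.5886  0.2442  0.25101] dF [ 0.8 -0.3 -0.1] M [-0.07  0.07  0.03]
14.05 cmd [0.5886 0.2442 0.2495] act [0.58861 0.24419 0.24948] dF [ 0.4 -0.1 -0.2] M [-0.04  0.05 -0.  ]
14.37 cmd [0.5886 0.2442 0.248 ] act [0.58859 0.24418 0.24795] dF [-0.2  0.3 -0.2] M [-0.07  0.08 -0.01]
14.68 cmd [0.5886 0.2442 0.2465] act [0.58861 0.24419 0.24647] dF [0.3 0.3 0. ] M [-0.04  0.07 -0.  ]
15.0 cmd [0.5886 0.2442 0.245 ] act [0.58859 0.24422 0.24495] dF [ 0.5  0.1 -0.1] M [-0.06  0.11 -0.01]
15.32 cmd [0.5886 0.2442 0.2435] act [0.58859 0.24419 0.24346] dF [0.1 0.  0.2] M [-0.06  0.08  0.03]
15.63 cmd [0.5886 0.2442 0.243 ] act [0.5886  0.24421 0.24301] dF [-0.3  0.1 -0.3] M [-0.06  0.07  0.03]
```

```bash
python3 - <<'E'
from h import *
F0=np.array(json.load(open('f0.json'))[0]); c=np.array(json.load(open('c.json')))
c=descend(c,.195,F0,step=.008,vel=.04); 
if c[2]<.196: c=descend(c,.183,F0,step=.003,vel=.03)
json.dump(list(c),open('c.json','w'))
E
```

```text
16.05 cmd [0.5886 0.2442 0.235 ] act [0.58861 0.2442  0.23491] dF [ 0.3 -0.1 -0.3] M [-0.05  0.07 -0.02]
16.47 cmd [0.5886 0.2442 0.227 ] act [0.58862 0.24422 0.22699] dF [-0.   0.  -0.1] M [-0.05  0.05  0.01]
16.88 cmd [0.5886 0.2442 0.219 ] act [0.58863 0.2442  0.21897] dF [ 0.5 -0.2 -0.2] M [-0.07  0.1   0.  ]
17.3 cmd [0.5886 0.2442 0.211 ] act [0.58863 0.24419 0.21096] dF [ 0.5 -0.2  0. ] M [-0.06  0.07  0.01]
17.72 cmd [0.5886 0.2442 0.203 ] act [0.58863 0.24419 0.20297] dF [0.2 0.1 0.4] M [-0.08  0.06 -0.03]
18.13 cmd [0.5886 0.2442 0.195 ] act [0.58864 0.2442  0.19498] dF [ 0.5 -0.1 -0.2] M [-0.02  0.04  0.01]
18.45 cmd [0.5886 0.2442 0.192 ] act [0.58861 0.24421 0.19199] dF [ 0.6 -0.5 -0. ] M [-0.04  0.07  0.  ]
18.77 cmd [0.5886 0.2442 0.189 ] act [0.5886  0.2442  0.18893] dF [ 0.7  0.3 -0.1] M [-0.07  0.08  0.01]
19.08 cmd [0.5886 0.2442 0.186 ] act [0.58859 0.24417 0.18593] dF [ 0.1 -0.   0. ] M [-0.07  0.08  0.  ]
19.4 cmd [0.5886 0.2442 0.183 ] act [0.58858 0.2442  0.18294] dF [ 0.2 -0.3  0.1] M [-0.1   0.09 -0.  ]
```

```bash
python3 - <<'E'
from h import *
F0=np.array(json.load(open('f0.json'))[0]); c=np.array(json.load(open('c.json')))
c=descend(c,.153,F0,step=.006,vel=.04)
if c[2]<.1531: c=descend(c,.146,F0,step=.0005,vel=.02,fzmax=4.2)
json.dump(list(c),open('c.json','w'))
E
```

```text
19.77 cmd [0.5886 0.2442 0.177 ] act [0.5886  0.24419 0.1769 ] dF [ 0.6  0.1 -0.1] M [-0.07  0.07  0.  ]
20.13 cmd [0.5886 0.2442 0.171 ] act [0.58863 0.24418 0.17095] dF [ 0.7 -0.4 -0.1] M [-0.07  0.05  0.01]
20.5 cmd [0.5886 0.2442 0.165 ] act [0.58865 0.24421 0.16495] dF [ 0.3 -0.   0. ] M [-0.05  0.07  0.02]
20.87 cmd [0.5886 0.2442 0.159 ] act [0.58867 0.24418 0.15893] dF [ 0.1  0.3 -0.1] M [-0.02  0.11 -0.  ]
21.23 cmd [0.5886 0.2442 0.153 ] act [0.58871 0.24419 0.15295] dF [-0.  -0.3 -0.4] M [-0.06  0.08  0.  ]
21.55 cmd [0.5886 0.2442 0.1525] act [0.58864 0.24421 0.15256] dF [ 0.1  0.1 -0.7] M [-0.04  0.06 -0.  ]
21.87 cmd [0.5886 0.2442 0.152 ] act [0.58859 0.24422 0.15198] dF [ 0.5 -0.1 -0.3] M [-0.05  0.07  0.01]
22.18 cmd [0.5886 0.2442 0.1515] act [0.58861 0.24419 0.15149] dF [ 0.4 -0.5 -0.1] M [-0.05  0.05  0.01]
22.5 cmd [0.5886 0.2442 0.151 ] act [0.58859 0.2442  0.151  ] dF [-0.1  0.2 -0.3] M [-0.07  0.04 -0.  ]
22.82 cmd [0.5886 0.2442 0.1505] act [0.58859 0.24419 0.15048] dF [ 0.4 -0.2  0. ] M [-0.09  0.07  0.01]
23.13 cmd [0.5886 0.2442 0.15  ] act [0.58862 0.2442  0.14999] dF [ 0.3  0.  -0.3] M [-0.06  0.07 -0.  ]
23.45 cmd [0.5886 0.2442 0.1495] act [0.58861 0.24419 0.14949] dF [ 0.1 -0.1 -0.4] M [-0.04  0.06  0.03]
23.77 cmd [0.5886 0.2442 0.149 ] act [0.58862 0.2442  0.14904] dF [0.4 0.1 0.5] M [-0.06  0.06 -0.  ]
24.08 cmd [0.5886 0.2442 0.1485] act [0.58874 0.24422 0.14887] dF [-0.2 -0.3  2.9] M [-0.07  0.15 -0.01]
24.4 cmd [0.5886 0.2442 0.148 ] act [0.5887  0.24421 0.14813] dF [0.2 0.2 4.5] M [-0.06  0.12  0.04]
STOP
```

```bash
cat > turn.py <<'E'
from h import *
import sys
a0,a1,da=map(float,sys.argv[1:4])
F0=np.array(json.load(open('f0.json'))[0]); c=np.array(json.load(open('c.json'))); c[2]=.1478
a=a0
while a<a1-1e-6:
    a=min(a1,a+da)
    manip.move_linear(c.copy(),quat(a),vel=.02)
    F,M,s=ftavg(3); dF=F-F0
    print(round(s['t'],2),'a',round(a,1),'rad',round(np.radians(a+7),3),'act',s['eef_pos'].round(5),'dF',dF.round(1),'Mz',M[2].round(3))
    if np.hypot(*dF[:2])>8 or dF[2]>9: print('STOP force'); break
    if np.hypot(*dF[:2])>1.5: c[:2]+=np.clip(1e-4*dF[:2],-.0005,.0005)
    if dF[2]<2.2: print('DROP'); break
json.dump(list(c),open('c.json','w')); json.dump(a,open('a.json','w'))
E
python3 turn.py -7 10 4
```

```text
24.7 a -3.0 rad 0.07 act [0.58869 0.2442  0.14788] dF [0.5 0.4 3.9] Mz -0.02
25.0 a 1.0 rad 0.14 act [0.58866 0.24422 0.14783] dF [0.5 0.5 4.6] Mz 0.001
25.3 a 5.0 rad 0.209 act [0.58862 0.24422 0.14782] dF [ 0.6 -0.   4.5] Mz 0.018
25.6 a 9.0 rad 0.279 act [0.5886  0.24421 0.14779] dF [0.7 0.2 4.2] Mz 0.012
25.9 a 10.0 rad 0.297 act [0.5886  0.24419 0.14779] dF [0.2 0.2 4.3] Mz -0.034
```

```bash
python3 turn.py 10 80 3.5
```

```text
26.2 a 13.5 rad 0.358 act [0.58857 0.2442  0.14779] dF [-0.1  0.5  4.1] Mz 0.002
26.5 a 17.0 rad 0.419 act [0.58856 0.24419 0.14775] dF [0.3 0.6 3.8] Mz 0.0
26.8 a 20.5 rad 0.48 act [0.58851 0.2442  0.14776] dF [-0.3  0.2  4.5] Mz 0.055
27.1 a 24.0 rad 0.541 act [0.58849 0.24422 0.14773] dF [-0.7  0.2  3.8] Mz -0.004
27.4 a 27.5 rad 0.602 act [0.5886  0.24416 0.14738] dF [0.5 0.5 0.2] Mz 0.016
DROP
```

```bash
python3 - <<'E'
from h import *
F0=np.array(json.load(open('f0.json'))[0]); c=np.array(json.load(open('c.json'))); a=json.load(open('a.json'))
for a in (29,31):
    manip.move_linear(c.copy(),quat(a),vel=.02); F,M,s=ftavg(3); print(a,s['eef_pos'].round(5),(F-F0).round(1),M.round(3))
json.dump(a,open('a.json','w'))
c=descend(c,.1413,F0,step=.001,vel=.02,fzmax=3.5,k=.00005)
if c[2]<.1414: c=descend(c,.1395,F0,step=.0003,vel=.02,fzmax=3.0,k=.00005)
json.dump(list(c),open('c.json','w'))
E
```

```text
29 [0.58855 0.24418 0.14757] [ 0.3  0.1 -0.4] [ 0.099 -0.12  -0.   ]
31 [0.58854 0.24418 0.14774] [0.6 0.7 0.4] [-0.007  0.005  0.009]
28.32 cmd [0.5886 0.2442 0.1468] act [0.5886  0.24417 0.14676] dF [ 0.5  0.  -0.5] M [ 0.01 -0.03  0.01]
28.63 cmd [0.5886 0.2442 0.1458] act [0.58858 0.24421 0.14577] dF [ 0.6  0.1 -0.5] M [-0.   -0.04  0.  ]
28.95 cmd [0.5886 0.2442 0.1448] act [0.58859 0.2442  0.14477] dF [ 0.7 -0.1  0.1] M [ 0.02 -0.04  0.02]
29.27 cmd [0.5886 0.2442 0.1438] act [0.5886  0.24418 0.14379] dF [ 0.7 -0.2 -0. ] M [-0.01 -0.01 -0.  ]
29.58 cmd [0.5886 0.2442 0.1428] act [0.58859 0.24421 0.14275] dF [ 0.1 -0.  -0.7] M [ 0.   -0.04 -0.02]
29.9 cmd [0.5886 0.2442 0.1418] act [0.58859 0.2442  0.14177] dF [ 0.6 -0.4 -0.4] M [-0.01 -0.04 -0.  ]
30.22 cmd [0.5886 0.2442 0.1413] act [0.5886  0.24418 0.14128] dF [ 0.1 -0.  -0.4] M [-0.01 -0.05  0.  ]
30.53 cmd [0.5886 0.2442 0.141 ] act [0.58862 0.24422 0.14112] dF [ 0.  -0.1  0.8] M [-0.    0.03  0.01]
30.85 cmd [0.5886 0.2442 0.1407] act [0.58863 0.24422 0.14104] dF [-1.3 -0.4  4.5] M [-0.09  0.22 -0.01]
STOP
```

```bash
python3 - <<'E'
from h import *
c=np.array(json.load(open('c.json'))); a=json.load(open('a.json'))
c[2]=.1410; manip.move_linear(c,vel=.02); manip.pause(.2); st('before open')
manip.command_gripper(0.6); st('open'); manip.pause(.2)
manip.move_linear(np.array([c[0],c[1],.20]),vel=.08); st('up')
manip.move_linear(np.array([c[0],c[1],.30]),vel=.15); manip.pause(.2); st('up2')
snap('wrist','w6'); snap('side','s6'); im,d,P=snap('scene','sc6')
z=np.load('pics/w6.npz');P={k:z[k] for k in z.files if k not in('im','d')};X=cloud(z['d'],P)
m=(abs(X[...,2]-.174)<.004)&(abs(X[...,0]-.588)<.03)&(abs(X[...,1]-.244)<.03)
print(m.sum(),cv2.minAreaRect(X[m][:,:2].astype(np.float32)),X[m][:,2].mean())
a=cv2.imread('pics/s6.png')[180:360,280:450]; b=cv2.imread('pics/sc6.png')[130:310,250:420]
cv2.imwrite('pics/m6.png',cv2.resize(cv2.hconcat([a,b]),None,fx=2.3,fy=2.3))
E
```

```text
before open 31.3 [0.58863 0.24422 0.14105] F [-0.89  0.59  3.27] M [-0.055  0.159 -0.015] 0.153
open 32.02 [0.5886  0.24421 0.141  ] F [-0.23 -0.56 -0.68] M [-0.061 -0.001 -0.037] 0.6
up 33.11 [0.58836 0.24416 0.19941] F [1.01 0.07 0.02] M [-0.022 -0.026  0.009] 0.599
up2 34.12 [0.58845 0.24416 0.29905] F [ 0.68 -0.51 -0.25] M [-0.068 -0.025  0.033] 0.597
609 ((0.5882528424263, 0.24543990194797516), (0.013760649599134922, 0.03119618631899357), 30.748477935791016) 0.17394794509181863
```

View pics/m6.png

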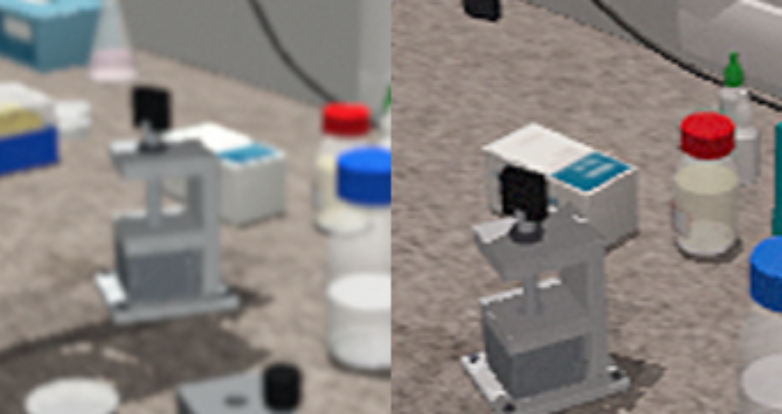

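View pics/w6.png

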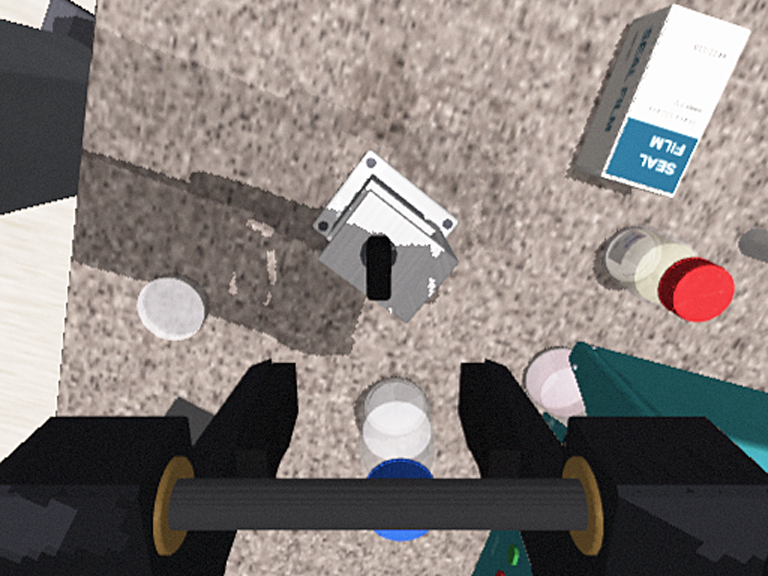

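The collar rests on the upper bearing, with the head at (378,267) in the wrist view. The head top measures 174.0 mm, against 171.0 mm in storage where the true value is 172 mm, so it is fully home (175 mm expected). Last, I'll compare the bystanders before and after.

```bash
python3 - <<'E'
from h import *
a=np.load('pics/scene0.npz')['im'];b=np.load('pics/sc6.npz')['im']
for n,(x0,x1,y0,y1) in dict(bottle=(264,300,152,224),petri=(180,218,236,266),pin=(268,290,246,282)).items():
    A=cv2.cvtColor(a[y0:y1,x0:x1],cv2.COLOR_RGB2GRAY).astype(np.float32);B=cv2.cvtColor(b[y0:y1,x0:x1],cv2.COLOR_RGB2GRAY).astype(np.float32)
    print(n,cv2.phaseCorrelate(A,B),abs(A-B).mean())
st('end'); manip.close_job()
E
```

```text
bottle ((-0.07083475141052631, -0.026825117367714313), 0.9878124015198814) 5.400849
petri ((0.038622252273050606, -0.005389303377828725), 0.7023038148880005) 17.114912
pin ((-0.11115527721330842, 0.07956224940079792), 0.9848547315707913) 4.162879
end 34.27 [0.58856 0.2442  0.29964] F [ 0.95 -0.07  0.99] M [-0.068  0.055  0.023] 0.602
the job is handed in; nothing more can be done
```

The spindle is in the stand with its tang in the drive slot and its collar home on the upper bearing. I handed the job in at 34.3 s, and no verdict was reported.

**What I did:**
- **Threading:** I gripped the spindle across its bar head, lifted it out of the block and lowered it through both bearings with the bar across the stand. I felt no contact on the way down.
- **Turning:** I met the drive at foot height 23 mm, pressed with about 4.5 N and turned anticlockwise. The tang dropped in about 0.60 rad from the stand's y axis. I turned 0.06 rad further towards the middle of the slot, then lowered it with almost no force.
- **Seating:** The collar met the bearing at foot height 15 mm, where I stopped at 4.5 N. The largest sideways force I logged was about 1.4 N.

**Last checks, after letting go and with the arm clear above:**
- **Seating:** The head top measures 174.0 mm. The wrist camera reads about 1 mm low, so this matches the 175 mm expected at home. The pictures show the collar on the upper bearing.
- **Other objects:** The bottle, dish and short pin moved by about 0.1 pixel or less in the scene camera. The dish comparison is less certain, because a shadow changed the picture there.

**Disagreements:**
- **Head direction:** The task puts the bar head within 0.3 rad of the block's y axis, but the pictures showed it about 86° from the block's long side. I went by the pictures.
- **Camera offset:** The wrist camera was off by 1 to 1.5 mm along the jaw direction. I corrected for it by comparing foot and bore in the same image.

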